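# Hang the L-shaped display board level on its pin

## Task

Take the wooden L-shaped display board out of its rack and hang it on the pin of the steel stand, by the one hole in its top rail from which it hangs level. Slide it along the pin fully home against the collar, feeling for the pin gently and without forcing, then let go so that it hangs still, level and free; leave the tart, the jam jar and the sugar tin where they are.

Things in the scene. Friction and masses are not known exactly. Their poses are not given: they have to be found in the camera images.
- board_rail (a point): The loose board, an upright wooden L-plate 10 mm thick, uniform, 0.10 to 0.17 kg: a rail with a leg under one end. Point: centre of the rail. Axes: z up the board, y along the rail towards the leg's end, x through the thickness. Rail: y -100 to 100 mm, z -20 to 20. Leg (see board_leg): y 10 to 100, z -86 to -20. Grasp the rail's top edge from above, across the 10 mm.
- board_hole0 (a point): Centre of the first of six equal, unmarked round holes through the rail, 11 mm in diameter, 22 mm apart in a row: in board_rail's axes at z = 4 mm and y = -64, -42, -20, 2, 24, 46; this is the one at y = -64, farthest from the leg. Their rims are bevelled 1 mm on the +x face. Same axes as board_rail.
- board_leg (a point): The board's leg, a 90 x 66 mm rectangle under the rail's +y end; point: its centre, 55 mm along +y and 53 mm below board_rail; same axes. Its inner edge (at y = 10 of board_rail) and the rail's underside (z = -20) form an open inside corner. The board's outline is this leg and the rail, no more.
- rack: Fixed aluminium rack; origin on the table, axes as the board's at the start. Base 70 x 140 x 10 mm, from y = -15 to 125 mm; on it two walls 26 mm high leave a 15 mm wide slot along y, in which the leg stands on the base, rail centre 96 mm above the table. Lift the board straight up, at least 30 mm.
- stand_mark (a point): Point on the axis of the fixed steel stand's post, 180 mm above the table; z up. Post 12 mm square, its top 37 mm above this point; foot 110 x 150 x 12 mm on the table. From a clamp (24 x 50 x 18 mm) on the post a rigid pin juts out level along this frame's -x. It is clamped 0 to 30 mm ABOVE this point and up to 8 mm to either side (y): not measured, to be felt or seen.
- pin_tip_low (a point): Where the pin's blunt tip would be if clamped lowest and central: 95 mm along -x of stand_mark, same axes; the real tip is 0 to 30 mm higher and up to 8 mm aside. Pin: 8 mm in diameter, steel, straight, fixed. Its collar, 28 mm across, has its front face 40 mm behind the tip: the board is home with its back on it. Never press board or fingers on stand or pin above 20 N.
- tart: Bystander: round lattice tart in a paper case, 90 mm wide, 39 mm high, loose on the table; origin under its centre. Not to be moved.
- jam_jar: Bystander: jam jar, 70 mm wide, 90 mm high, loose on the table; origin under its centre. Not to be moved.
- sugar_can: Bystander: plain steel sugar tin, 68 mm wide, 120 mm high, loose on the table; origin under its centre. Not to be moved.
Not all that is in view belongs to the job. What is shaped like the part that bears stand_mark but purple is not meant.

How it is judged:
By the outcome, as a careful person would: the job done as asked, in the order asked, and still so for the second after the job is handed in, with the robot touching nothing.
It also fails if it takes over 54 s, if anything falls off the work surface, if the arm or the gripper's body presses on something with over 40 N, if the wrist force passes 120 N, or if a joint passes its speed limit or range.

## Robot

A 6-joint arm with a two-finger parallel gripper is mounted at the origin on the work surface. World frame = base frame: x ahead of the robot, y to its left, z up, the work surface at z = 0. Lengths are in m, angles in degrees, forces in N, time in s.
With the tool pointing down it reaches from about 0.4 to 0.825 m from the base axis. Payload 7 kg.
Tool frame: the origin (TCP) lies between the finger pads; the fingertips stand 22 mm ahead of it and the grasp point (between the pads) lies 3 mm ahead of it; z points along the fingers, y is the direction in which the jaws open and shut (so a half turn about z gives the same grasp; the last joint's range is limited). The gripper opens to 88 mm and grips with 3 to 60 N. Pads are 19 mm wide; open, the fingers measure 130 mm over their backs; the gripper's body (78 mm by 193 mm) begins 47 mm behind the grasp point.
Start: joints at [84.746, 20.546, 0.682, 0, -70.136, -16.507], TCP at [0.25, 0.627, 0.249] pointing down, gripper open.
Joint ranges: [-176.03, 176.03], [-82.01, 121.73], [-58.28, 71.71], [-173.87, 95.51], [-174.79, -0.11], [-173.66, 173.66]. Speed limits (degrees/s): [136.94, 136.94, 172.46, 180, 180, 180].

## Interface

Orientations are given as [roll, pitch, yaw] about the fixed x, y, z axes, in that order (R = Rz(yaw) Ry(pitch) Rx(roll)).
In Python, from plant import telemetry, cams, r gives the robot as it stands.
- The arm moves only by the tool carry_out, never from a script. Its argument "commands" is one flat list of numbers, 5 for each row, row after row: the shift along the world's x, y, z as a fraction of full scale, then the turn about the world's z as a fraction of full scale, then the gripper's target within -1 to 1 (shut at 1, half-way at 0, fully open at -1). In form: [x, y, z, turn, claw, x, y, z, turn, claw, ...]. A call has 1 to 8 rows; each row shifts and turns the commanded pose from where the row before left it; what a row does not reach is not made up. Full scale, the value 1, is 0.04 m for a shift and 4 degrees for a turn. A row lasts 1/10 s, in which the tool goes at most 50 mm and 8.59 degrees, less where a joint would pass 70% of its speed; a pose out of reach is approached as far as the arm can. A call with a number of a shift or a turn outside -1 to 1 is refused whole. A call with a gripper value outside its range is refused whole. The fingers move at their own pace and stop on an object; "grip_force" is the grip in N (left out, the last holds). Time passes only in rows, so rows that do not move let the fingers close. It gives the time, the measured TCP pose, the force and the opening at its end, in the units of the state.
- telemetry.get_state(): the state, without advancing time (a new reading comes with each control period).
- cams.capture(name): name is "scene" or "top" or "wrist"; returns a dict with "frame" (400x640x3 uint8, red, green, blue), "camera_matrix" (3x3 intrinsics, pixels), "k1" (the pictures are not rectified: a ray, as slopes to the right and down, at radius r is drawn at 1 + k1 r^2 times it, then the intrinsics apply), "camera_from_world" (4x4, takes a point from world to camera coordinates); the wrist camera has in their place "mount" (4x4, takes a point from camera to tool coordinates, whose origin is the TCP and whose axes are the flange's). Camera axes: x right, y down, z forward; pixel columns grow to the right and rows downward; lengths in m; the calibration is good to about 2 mm. A picture is of the moment at which its call begins: read the wrist's pose just before it. There is no depth.
- r.close_job(): hands the job in, once; it reports no verdict.
The state is a dict: "time_s": time; "joints": joint angles; "qd": joint speeds; "joint_torque": joint torques, N m; "tcp_pos": TCP position; "eef_rot": TCP orientation; "contact_force": force on the tool from outside, world axes, zero at the start; "moment": the same for the moment, N m; "gripper_width": finger opening in m.
Only numpy, scipy, OpenCV 4.12 (cv2) and the standard library are available. Lean on these libraries where they do the work, as an engineer would, in place of code of your own. Each camera call takes 0.05 s, during which the arm holds its last target. There are 200 camera calls.

## Working session

There is one attempt and no reset: what is moved stays moved. The work goes in short steps, Python scripts to look and compute and a tool call to move; the robot and the scene stay as the last step left them, time stands still between calls to the robot, and variables do not carry over. Pictures are saved under pics/ and viewed, about 8 in all and at most 12, crops included, and the job is handed in when it is done.

Besides the shell and the picture viewer there is one more tool, called after "Request:" by a JSON object that holds its "api" and its "payload", one argument or row to a line. carry_out: Moves the arm, as the interface text tells. Shift numbers are shares of 0.04 m and turn numbers shares of 4 degrees, none past 1 either way. Its arguments: {"type":"object","properties":{"commands":{"type":"array"},"grip_force":{"type":"number"}},"required":["commands"]}

```bash
mkdir -p pics; ls; cat > h.py <<'E'
import numpy as np, cv2, sys
from scipy.spatial.transform import Rotation as R
from plant import telemetry, cams, r
def cap(name,fn=None):
    s=telemetry.get_state(); c=cams.capture(name)
    if fn: cv2.imwrite(fn,c["frame"][:,:,::-1])
    if "camera_from_world" in c: T=np.array(c["camera_from_world"])
    else:
        W=np.eye(4); W[:3,:3]=R.from_euler('xyz',s["eef_rot"],degrees=True).as_matrix(); W[:3,3]=s["tcp_pos"]
        T=np.linalg.inv(W@np.array(c["mount"]))
    return dict(K=np.array(c["camera_matrix"]),k1=c["k1"],T=T,frame=c["frame"])
def proj(c,P):
    P=np.atleast_2d(P); q=P@c["T"][:3,:3].T+c["T"][:3,3]; s=q[:,:2]/q[:,2:]
    s=s*(1+c["k1"]*(s**2).sum(1,keepdims=True)); return s@c["K"][:2,:2].T+c["K"][:2,2]
def ray(c,uv):
    uv=np.atleast_2d(np.float64(uv)); d=np.linalg.solve(c["K"][:2,:2],(uv-c["K"][:2,2]).T).T; s=d.copy()
    for _ in range(30): s=d/(1+c["k1"]*(s**2).sum(1,keepdims=True))
    v=np.c_[s,np.ones(len(s))]@c["T"][:3,:3]; o=-c["T"][:3,:3].T@c["T"][:3,3]; return o,v
def atz(c,uv,z):
    o,v=ray(c,uv); return o+v*((z-o[2])/v[:,2])[:,None]
def tri(c1,u1,c2,u2):
    o1,v1=ray(c1,u1);o2,v2=ray(c2,u2);v1=v1[0]/np.linalg.norm(v1);v2=v2[0]/np.linalg.norm(v2)
    t=np.linalg.lstsq(np.c_[v1,-v2],o2-o1,rcond=None)[0];a=o1+t[0]*v1;b=o2+t[1]*v2
    return (a+b)/2,np.linalg.norm(a-b)
E
python3 - <<'E'
from h import *
import pickle
for n in("scene","top","wrist"):
    c=cap(n,f"pics/{n}0.png"); pickle.dump(c,open(f"{n}0.pkl","wb"))
    print(n,-c["T"][:3,:3].T@c["T"][:3,3],c["T"][:3,:3].round(2).tolist(),c["K"][0,0],c["k1"])
print(telemetry.get_state())
E
```

```text
pics
scene [ 1.25079146 -0.32053757  0.82112296] [[0.57, 0.82, -0.02], [0.53, -0.38, -0.76], [-0.63, 0.42, -0.65]] 366.41332122133946 0.011975940598601456
top [0.40209087 0.12373678 1.17430078] [[0.02, -1.0, -0.0], [-0.99, -0.02, -0.16], [0.16, 0.01, -0.99]] 375.6861636422281 -0.014291112321518229
wrist [0.3113723  0.60141827 0.38462141] [[-0.37, -0.93, 0.0], [-0.9, 0.36, 0.25], [-0.23, 0.09, -0.97]] 329.63376357902746 -0.013054668835487481
{'time_s': 0.15, 'joints': array([ 8.47478292e+01,  2.05800944e+01,  6.44764124e-01, -1.63302767e-02,
       -7.01351079e+01, -1.65069985e+01]), 'qd': array([-0.0379778 , -0.15141863,  0.12970006,  0.0896742 ,  0.02416103,
        0.00113799]), 'joint_torque': array([-1.52191515e-03, -5.83275068e+01,  2.93292153e+01,  7.00127006e+00,
        8.77939747e-03, -1.06676184e-04]), 'tcp_pos': array([0.25011063, 0.62657185, 0.24784608]), 'eef_rot': array([ 1.79928102e+02, -5.29496578e-03, -2.17647246e+01]), 'contact_force': array([-0.01096638,  0.73444621,  0.56483765]), 'moment': array([-0.01614958, -0.01237731,  0.02675178]), 'gripper_width': 0.08768358607258707}
```

View pics/top0.png

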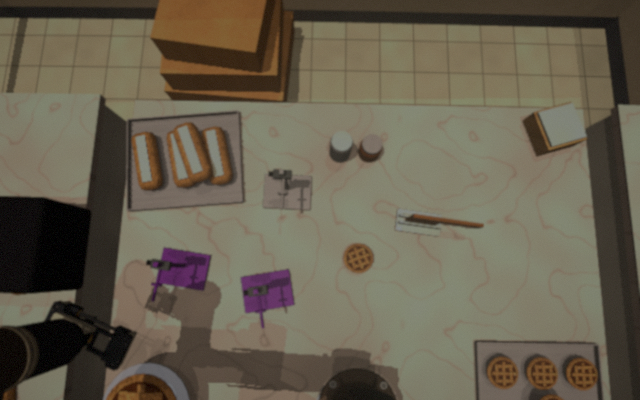

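View pics/scene0.png

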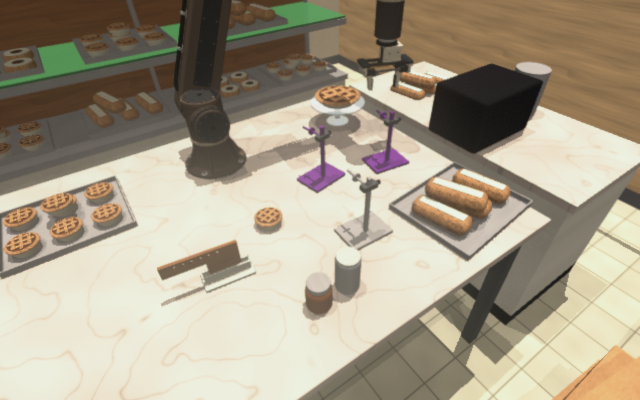

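Top view: the board runs from (408,216) to (482,226), the grey stand is near (287,190), and the tart is at (358,258). The jar and tin are at about (371,147) and (341,147), and the purple stands are decoys. I'll enlarge the details next.

```bash
python3 - <<'E'
import cv2,numpy as np
t=cv2.imread("pics/top0.png");s=cv2.imread("pics/scene0.png")
f=lambda im,x,y,w,h,k:cv2.resize(im[y:y+h,x:x+w],(w*k,h*k),interpolation=cv2.INTER_CUBIC)
a=np.hstack([f(t,258,160,60,60,5),f(t,390,195,100,60,5)])
b=np.hstack([f(s,330,160,66,60,5)[:, :300],f(s,155,230,105,60,5)[:, :500]])
cv2.imwrite("pics/c1.png",np.vstack([a,b]))
E
```

```text
(no output)
```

View pics/c1.png

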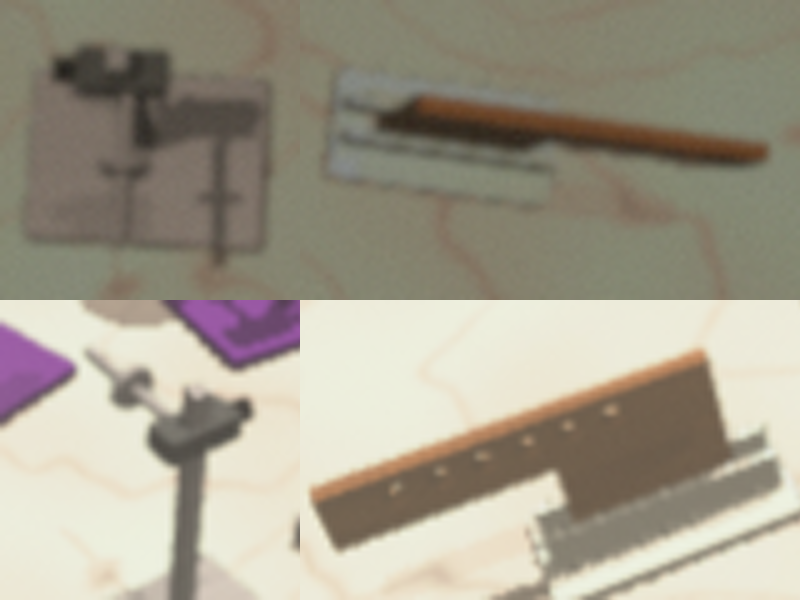

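```bash
python3 - <<'E'
from h import *
import pickle
s=pickle.load(open("scene0.pkl","rb"));t=pickle.load(open("top0.pkl","rb"))
p=lambda n,x:print(n,np.round(x,4).tolist())
# board top edge ends
p("board leg end",atz(t,[413.6,214.6],.116));p("far end",atz(t,[483.6,225],.116))
p("leg end tri",tri(t,[413.6,214.6],s,[236,240])[0]);p("far tri",tri(t,[483.6,225],s,[157.8,268.5])[0])
# foot corners top crop z=.012
C=lambda x,y:[258+x/5,160+y/5]
p("foot",atz(t,[C(38,70),C(272,82),C(265,250),C(25,240)],.012))
p("post base",atz(t,C(145,145),.012))
for n,a,b in (("tip",(125,242),(90,352)),("collar",(125,168),(132,387)),("posttop",(118,55),(195,390))):
    q,e=tri(t,C(*a),s,[330+b[0]/5,160+(b[1]-300)/5]);p(n,[*q,e])
p("tart",atz(t,[358,258],.03));p("jar",atz(t,[371,147],.09));p("can",atz(t,[341,147],.12))
E
```

```text
board leg end [[0.5634, -0.1458, 0.116]]
far end [[0.5378, -0.3443, 0.116]]
leg end tri [0.563, -0.1447, 0.1193]
far tri [0.538, -0.3418, 0.118]
foot [[0.6997, 0.2964, 0.012], [0.6951, 0.1471, 0.012], [0.5868, 0.1489, 0.012], [0.5898, 0.2996, 0.012]]
post base [[0.6524, 0.2264, 0.012]]
tip [0.5625, 0.2214, 0.189, 0.0044]
collar [0.6025, 0.2223, 0.1875, 0.0026]
posttop [0.656, 0.224, 0.2176, 0.0004]
tart [[0.4403, 0.0029, 0.03]]
jar [[0.7701, -0.0285, 0.09]]
can [[0.758, 0.0635, 0.12]]
```

Measured values:
- **Board:** centre about (0.551, -0.245), yaw about -7.4°.
- **Pin tip:** about (0.5625, 0.221, 0.189), stand yaw about -1.5°.
- **Hole to use:** the centre of mass lies at y ≈ 24.8 mm, so the hole at y = 24 is the level one.
- **Grasp:** at board y ≈ 58, clear of the collar, with tool yaw about -97°.

Request:
{"api": "carry_out", "payload": {
  "commands": [0.37,-0.97,0.5,-0.9,-1,0.37,-0.97,0.5,-0.9,-1,0.37,-0.97,0.5,-0.9,-1,0.37,-0.97,0.5,-0.9,-1,0.37,-0.97,0,-0.9,-1,0.37,-0.97,0,-0.9,-1,0.37,-0.97,0,-0.9,-1]
}}

```text
time_s: 0.85
tcp_pos: [0.354, 0.3535, 0.3286]
eef_rot: [-180.0, 0.0, -47.1]
contact_force: [1.5, -0.4, 0.5]
gripper_width: 0.0875
```

Request:
{"api": "carry_out", "payload": {
  "commands": [0.37,-0.97,0,-0.9,-1,0.37,-0.97,0,-0.9,-1,0.37,-0.97,0,-0.9,-1,0.37,-0.97,0,-0.9,-1,0.37,-0.97,0,-0.9,-1,0.37,-0.97,0,-0.9,-1,0.37,-0.97,0,-0.9,-1]
}}

```text
time_s: 1.55
tcp_pos: [0.4575, 0.082, 0.3287]
eef_rot: [-180.0, 0.0, -72.3]
contact_force: [0.4, 0.5, -0.5]
gripper_width: 0.0876
```

Request:
{"api": "carry_out", "payload": {
  "commands": [0.37,-0.97,0,-0.9,-1,0.37,-0.97,0,-0.9,-1,0.37,-0.97,0,-0.9,-1,0.37,-0.97,0,-0.9,-1,0.37,-0.97,0,-0.9,-1,0.37,-0.97,0,-0.9,-1,0.37,-0.97,0,-0.9,-1,0,0,0,0,-1]
}}

```text
time_s: 2.35
tcp_pos: [0.5617, -0.1917, 0.327]
eef_rot: [179.9, -0.1, -97.7]
contact_force: [-0.1, 0.9, -0.7]
gripper_width: 0.0879
```

```bash
python3 - <<'E'
from h import *
import pickle
c=cap("wrist","pics/w1.png");pickle.dump(c,open("w1.pkl","wb"));s=telemetry.get_state();print(s["time_s"],s["tcp_pos"],s["eef_rot"],s["contact_force"])
def B(y,z,x=0,o=(0.5506,-0.245),a=np.radians(-7.4)): return [o[0]+x*np.cos(a)-y*np.sin(a),o[1]+x*np.sin(a)+y*np.cos(a),z]
print(proj(c,[B(.1,.116),B(-.1,.116),B(.058,.116)]).round(1))
E
```

```text
2.4 [ 0.5611082  -0.19004416  0.3271523 ] [ 1.79865745e+02 -1.46413996e-02 -9.75795821e+01] [-0.25473377 -0.19753862 -1.2710162 ]
[[316.7 221.4]
 [316.1  22.9]
 [316.6 184.2]]
```

View pics/w1.png

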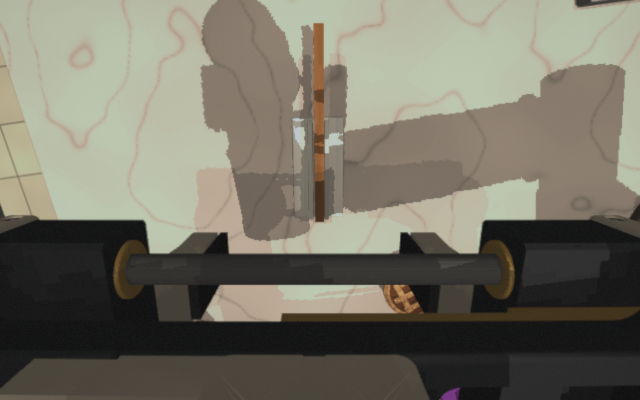

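The board shows at (319,23)–(320,221), about 3 px to the right of my prediction. I'll shift x by -2.5 mm relative to my estimate and descend.

Request:
{"api": "carry_out", "payload": {
  "commands": [-0.14,0.06,-0.5,0,-1,0,0,-0.9,0,-1,0,0,-0.9,0,-1,0,0,-0.9,0,-1,0,0,-0.9,0,-1,0,0,-0.8,0,-1,0,0,-0.45,0,-1,0,0,-0.2,0,-1]
}}

```text
time_s: 3.2
tcp_pos: [0.5541, -0.1846, 0.1046]
eef_rot: [179.8, -0.0, -97.3]
contact_force: [0.5, 0.4, 0.3]
gripper_width: 0.0877
```

Request:
{"api": "carry_out", "payload": {
  "commands": [0,0,0,0,0.6,0,0,0,0,0.6,0,0,0,0,0.6,0,0,0,0,0.6,0,0,0,0,0.6],
  "grip_force": 5
}}

```text
time_s: 3.7
tcp_pos: [0.5558, -0.1856, 0.1073]
eef_rot: [-179.9, 0.0, -97.4]
contact_force: [-0.9, -0.9, 1.0]
gripper_width: 0.0532
```

```bash
python3 - <<'E'
from h import *
c=cap("wrist","pics/w2.png");s=telemetry.get_state();print(s["time_s"],s["tcp_pos"],s["eef_rot"],s["contact_force"],s["gripper_width"])
E
```

```text
3.75 [ 0.55570926 -0.1855429   0.10715777] [-1.79942631e+02  6.83405563e-03 -9.73605899e+01] [-0.26784489 -0.29381226  0.11661561] 0.04922996931529112
```

View pics/w2.png

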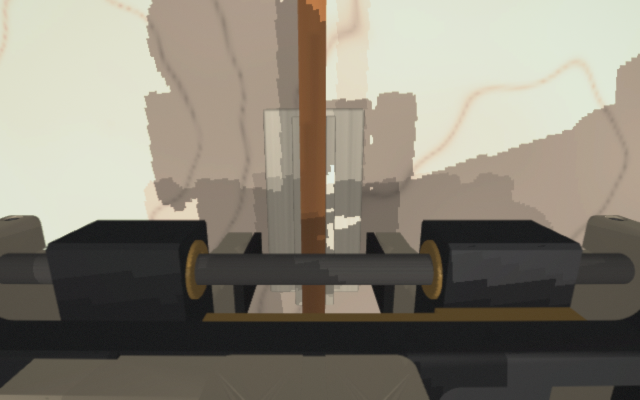

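The board edge is centred at about x=313 between the fingers (262 and 366). Closing now.

Request:
{"api": "carry_out", "payload": {
  "commands": [0,0,0,0,1,0,0,0,0,1,0,0,0,0,1,0,0,0,0,1,0,0,0,0,1,0,0,0,0,1,0,0,0,0,1,0,0,0,0,1],
  "grip_force": 6
}}

```text
time_s: 4.55
tcp_pos: [0.5555, -0.1855, 0.1065]
eef_rot: [180.0, -0.0, -97.4]
contact_force: [0.5, -0.2, -0.1]
gripper_width: 0.0099
```

Request:
{"api": "carry_out", "payload": {
  "commands": [0,0,0,0,1,0,0,0,0,1,0,0,0,0,1,0,0,0.05,0,1,0,0,0.1,0,1,0,0,0.1,0,1],
  "grip_force": 50
}}

```text
time_s: 5.15
tcp_pos: [0.5554, -0.1855, 0.1169]
eef_rot: [180.0, -0.0, -97.4]
contact_force: [0.6, -0.3, -0.9]
gripper_width: 0.0097
```

Request:
{"api": "carry_out", "payload": {
  "commands": [0,0,0.3,0,1,0,0,0.6,0,1,0,0,0.7,0,1,0,0.2,0.48,0,1,-0.05,0.45,0,0.1,1,-0.05,0.7,0,0.1,1,-0.05,0.75,0,0.1,1,-0.05,0.75,0,0.1,1]
}}

```text
time_s: 5.95
tcp_pos: [0.5474, -0.0706, 0.201]
eef_rot: [-179.9, 0.0, -95.8]
contact_force: [0.7, 0.7, -0.7]
gripper_width: 0.0097
```

Request:
{"api": "carry_out", "payload": {
  "commands": [-0.05,0.75,0,0.1,1,-0.05,0.75,0,0.1,1,-0.05,0.75,0,0.1,1,-0.05,0.75,0,0.1,1,-0.05,0.75,0,0.1,1,-0.05,0.75,0,0.1,1,-0.05,0.75,0,0.1,1,-0.05,0.75,0,0.1,1]
}}

```text
time_s: 6.75
tcp_pos: [0.5313, 0.1698, 0.201]
eef_rot: [-179.9, 0.0, -92.5]
contact_force: [0.8, 0.6, -0.8]
gripper_width: 0.0095
```

Request:
{"api": "carry_out", "payload": {
  "commands": [-0.05,0.75,0,0.1,1,0,0.6,0,0.1,1,0,0.4,0,0.1,1,0,0.2,0,0,1,0,0,0,0,1,0,0,0,0,1]
}}

```text
time_s: 7.35
tcp_pos: [0.5294, 0.2458, 0.1998]
eef_rot: [180.0, -0.0, -91.4]
contact_force: [0.2, -0.3, -0.9]
gripper_width: 0.01
```

```bash
python3 - <<'E'
from h import *
import pickle
s=telemetry.get_state();print(s["time_s"],s["tcp_pos"],s["eef_rot"],s["contact_force"],s["gripper_width"])
c=cap("wrist","pics/w3.png");pickle.dump(c,open("w3.pkl","wb"));d=cap("scene","pics/s3.png");pickle.dump(d,open("s3.pkl","wb"))
t=cap("top","pics/t3.png");pickle.dump(t,open("t3.pkl","wb"))
f=lambda im,x,y,w,h,k:cv2.resize(im[y:y+h,x:x+w,::-1],(w*k,h*k),interpolation=cv2.INTER_CUBIC)
a=c["frame"][:300,100:500,::-1]; b=f(d["frame"],300,150,100,75,4); e=f(t["frame"],230,150,100,75,4)
cv2.imwrite("pics/c3.png",np.vstack([np.hstack([a[:300],b]),np.hstack([e,b*0])]))
E
```

```text
7.35 [0.5293592  0.24575053 0.19981265] [ 1.79982404e+02 -1.56793109e-02 -9.13872141e+01] [ 0.16892018 -0.30140458 -0.86867451] 0.009991297876461682
```

View pics/c3.png

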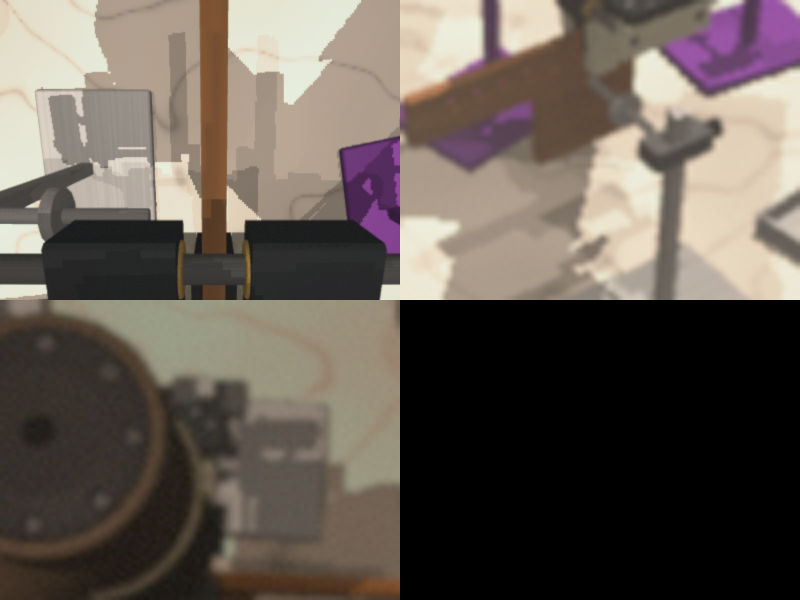

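Wrist view: the pin lies along row 215 with its tip at column ~250, and the board's top edge spans columns 301–328. Now to compute, and find the holes in the scene view.

```bash
python3 - <<'E'
from h import *
import pickle
c=pickle.load(open("w3.pkl","rb"));d=pickle.load(open("s3.pkl","rb"));s0=pickle.load(open("scene0.pkl","rb"));t0=pickle.load(open("top0.pkl","rb"))
g=cv2.cvtColor(c["frame"],cv2.COLOR_RGB2GRAY)
for x in(180,210,225,240): print(x,g[200:232,x].tolist())
print(g[215,235:265].tolist())
for z in(.183,.186,.189,.192,.195): print(z,atz(c,[[250,215],[190,215]],z).round(4).tolist())
print("tri wrist-scene",tri(c,[250,215],s0,[348,170.4]),tri(c,[250,215],t0,[283,208.4]))
# predicted pin tip & holes in scene
tc=np.array([.5294,.2458,.1998]);a=np.radians(-1.4);Y=np.array([-np.sin(a),np.cos(a),0]);X=np.array([np.cos(a),np.sin(a),0]);Z=np.array([0,0,1])
P=lambda x,y,z,yg=.058: tc+X*x+Y*(y-yg)+Z*(z-.0105)
print("holes",proj(d,[P(.005,y/1000,.004) for y in(-64,-42,-20,2,24,46)]).round(1).tolist())
print("corners",proj(d,[P(.005,-.1,.02),P(.005,-.1,-.02),P(.005,.01,-.02),P(.005,.01,-.086),P(.005,.1,-.086)]).round(1).tolist())
im=cv2.resize(d["frame"][140:210,290:380,::-1],None,fx=8,fy=8,interpolation=cv2.INTER_CUBIC);cv2.imwrite("pics/c4.png",im)
E
```

```text
180 [184, 183, 184, 184, 185, 185, 182, 160, 108, 86, 87, 92, 93, 94, 96, 96, 97, 96, 95, 80, 46, 30, 30, 30, 28, 28, 28, 29, 30, 27, 32, 32]
210 [187, 186, 186, 187, 185, 187, 183, 159, 106, 84, 87, 89, 92, 93, 96, 96, 98, 98, 94, 80, 48, 32, 31, 29, 31, 30, 32, 30, 27, 30, 27, 29]
225 [177, 178, 178, 177, 178, 177, 174, 152, 104, 87, 94, 99, 100, 95, 95, 94, 96, 97, 95, 80, 51, 30, 29, 29, 29, 29, 29, 29, 29, 27, 29, 31]
240 [171, 171, 172, 172, 172, 172, 173, 167, 114, 88, 93, 97, 94, 93, 94, 95, 96, 96, 95, 80, 50, 33, 29, 28, 29, 32, 30, 29, 29, 30, 30, 28]
[96, 96, 95, 95, 95, 95, 95, 96, 95, 95, 93, 94, 88, 74, 71, 107, 175, 180, 167, 141, 107, 147, 207, 222, 224, 225, 225, 225, 225, 225]
0.183 [[0.5594, 0.2246, 0.183], [0.5887, 0.2239, 0.183]]
0.186 [[0.5588, 0.2237, 0.186], [0.5875, 0.223, 0.186]]
0.189 [[0.5581, 0.2228, 0.189], [0.5863, 0.2222, 0.189]]
0.192 [[0.5575, 0.2219, 0.192], [0.5851, 0.2213, 0.192]]
0.195 [[0.5569, 0.221, 0.195], [0.5839, 0.2204, 0.195]]
tri wrist-scene (array([0.55944913, 0.22511546, 0.18548692]), np.float64(0.002560799778178716)) (array([0.55744347, 0.21876224, 0.20149153]), np.float64(0.003809530123044945))
holes [[313.5, 175.9], [320.0, 173.3], [326.3, 170.8], [332.6, 168.3], [338.7, 165.8], [344.8, 163.4]]
corners [[302.4, 175.6], [303.2, 186.9], [334.8, 174.0], [334.8, 191.1], [358.0, 181.1]]
```

View pics/c4.png

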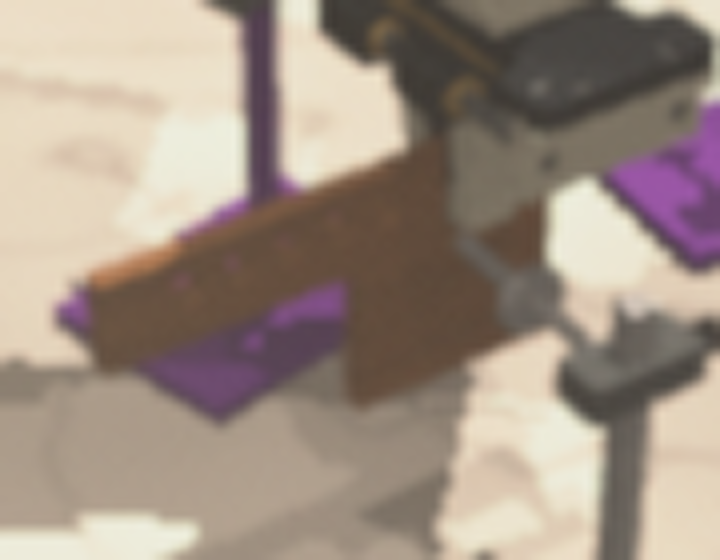

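The scene view shows the holes at about (313,175) to (338.5,166.6), which matches a grip at y ≈ 60 mm. The gripper hides the pin's lower edge in the wrist view. I'll shift +y to see the whole pin and triangulate it.

Request:
{"api": "carry_out", "payload": {
  "commands": [0,0.3,0,0,1,0,0.4,0,0,1,0,0.3,0,0,1,0,0,0,0,1,0,0,0,0,1]
}}

```text
time_s: 8.0
tcp_pos: [0.5293, 0.2872, 0.1994]
eef_rot: [180.0, -0.0, -91.3]
contact_force: [-1.0, -0.8, -1.7]
gripper_width: 0.0098
```

```bash
cat > pin.py <<'E'
from h import *
import pickle
def edges(c,xs,lo,hi):
    g=cv2.GaussianBlur(cv2.cvtColor(c["frame"],cv2.COLOR_RGB2GRAY),(3,3),0).astype(float);o=[]
    for x in xs:
        d=np.diff(g[lo:hi,x]);o.append((x,lo+d.argmin()+.5,lo+d.argmax()+.5))
    return o
E
python3 - <<'E'
from pin import *
c=cap("wrist","pics/w4.png");pickle.dump(c,open("w4.pkl","wb"));s=telemetry.get_state();print(s["time_s"],s["tcp_pos"],s["eef_rot"])
g=cv2.cvtColor(c["frame"],cv2.COLOR_RGB2GRAY)
for z in (.186,.192): print(proj(c,[[.559,.2235,z],[.585,.2235,z]]).round(1).tolist())
for x in(200,220,235): print(x,g[105:175,x].tolist())
for y in (130,135,140): print(y,g[y,230:270].tolist())
E
```

```text
8.05 [0.52922045 0.28671585 0.19946893] [ 1.79973501e+02 -2.97867573e-02 -9.13224200e+01]
[[242.6, 125.6], [184.5, 127.1]]
[[239.7, 126.0], [179.2, 127.5]]
200 [137, 137, 138, 137, 137, 136, 136, 136, 136, 136, 133, 115, 102, 110, 108, 117, 128, 134, 137, 142, 144, 143, 138, 133, 125, 121, 115, 108, 101, 88, 89, 92, 94, 93, 94, 105, 110, 111, 110, 111, 111, 110, 113, 127, 132, 133, 133, 134, 135, 135, 135, 135, 134, 134, 135, 135, 136, 136, 138, 146, 190, 206, 210, 211, 213, 212, 212, 213, 214, 213]
220 [139, 140, 140, 139, 141, 140, 140, 140, 138, 139, 138, 121, 107, 109, 116, 122, 127, 132, 136, 141, 144, 145, 141, 133, 128, 122, 117, 110, 102, 91, 90, 95, 98, 97, 97, 97, 100, 117, 124, 123, 125, 130, 140, 184, 195, 155, 127, 122, 123, 124, 123, 123, 133, 182, 201, 204, 205, 206, 205, 205, 206, 206, 207, 211, 214, 216, 216, 215, 215, 215]
235 [142, 142, 141, 142, 141, 142, 141, 140, 141, 140, 139, 120, 105, 108, 114, 121, 126, 131, 135, 140, 144, 146, 141, 135, 129, 123, 118, 111, 102, 94, 90, 93, 96, 95, 96, 98, 115, 122, 121, 122, 130, 180, 197, 198, 192, 151, 124, 121, 122, 121, 122, 121, 129, 178, 195, 196, 197, 196, 197, 196, 196, 195, 183, 175, 172, 172, 172, 172, 171, 170]
130 [122, 123, 122, 123, 123, 123, 124, 124, 124, 121, 108, 83, 73, 85, 115, 123, 125, 125, 125, 111, 89, 95, 141, 150, 152, 166, 168, 169, 169, 168, 169, 170, 169, 168, 168, 167, 166, 165, 163, 159]
135 [89, 90, 89, 88, 90, 90, 88, 89, 91, 92, 91, 90, 91, 94, 96, 97, 112, 118, 113, 112, 91, 87, 139, 149, 151, 157, 167, 170, 170, 170, 169, 169, 169, 171, 169, 169, 168, 167, 165, 164]
140 [99, 99, 99, 98, 98, 98, 98, 97, 99, 101, 103, 99, 97, 96, 96, 95, 95, 97, 94, 91, 89, 86, 129, 148, 151, 151, 151, 152, 151, 152, 151, 151, 152, 151, 151, 151, 151, 151, 150, 149]
```

```bash
python3 - <<'E'
from pin import *
from scipy.optimize import least_squares
a=pickle.load(open("w3.pkl","rb"));b=pickle.load(open("w4.pkl","rb"))
th=np.linspace(0,2*np.pi,73)
def rows(c,y,z,x=.575):
    P=np.c_[np.full(73,x),y+.004*np.cos(th),z+.004*np.sin(th)];q=proj(c,P);return q[:,1].min(),q[:,1].max(),q[:,0].mean()
for e in(0,.5):
    f=lambda p:[rows(a,*p)[0]-208.0-e,rows(b,*p)[0]-116.4]
    s=least_squares(f,[.2235,.189],x_scale=.001,diff_step=1e-4);print(s.x,s.fun,rows(a,*s.x),rows(b,*s.x))
y,z=s.x
for c,u in((a,249.5),(b,242.0)):
    print("tip x",[round(float(x),4) for x in np.linspace(.552,.566,8)],proj(c,[[x,y,z] for x in np.linspace(.552,.566,8)])[:,0].round(1))
E
```

```text
[0.22312168 0.18920385] [ 2.47268872e-12 -2.16004992e-12] (np.float64(208.00000000000247), np.float64(225.1034866037395), np.float64(214.0428469567218)) (np.float64(116.39999999999785), np.float64(135.17581783891546), np.float64(204.41980688323514))
[0.22312121 0.1900691 ] [1.13487886e-10 7.30437932e-12] (np.float64(208.5000000001135), np.float64(225.69833844675844), np.float64(213.5010906729309)) (np.float64(116.40000000000731), np.float64(135.2853646140787), np.float64(203.78125156581487))
tip x [0.552, 0.554, 0.556, 0.558, 0.56, 0.562, 0.564, 0.566] [262.8 258.5 254.2 249.9 245.6 241.4 237.1 232.8]
tip x [0.552, 0.554, 0.556, 0.558, 0.56, 0.562, 0.564, 0.566] [256.7 252.1 247.5 242.9 238.3 233.7 229.1 224.5]
```

```bash
cat >> pin.py <<'E'
def avg(n,name):
    P=[];A=[]
    for i in range(n):
        c=cap("wrist",f"pics/{name}.png" if i==0 else None);s=telemetry.get_state();P.append(s["tcp_pos"]);A.append(s["eef_rot"][2])
    print(np.mean(P,0).round(5),np.std(P,0).round(5),np.mean(A),s["contact_force"].round(1));return c
E
python3 -c "
from pin import *
avg(5,'x1')"
```

```text
[0.52938 0.2863  0.19973] [8.0e-05 1.1e-04 1.0e-04] -91.36441588753438 [-0.3 -0.5 -1.2]
```

Request:
{"api": "carry_out", "payload": {
  "commands": [0,-0.3,-0.08,0,1,0,-0.29,0,0,1,0,-0.1,0,0,1,0,0,0,0,1,0,0,0,0,1,0,0,0,0,1]
}}

```text
time_s: 8.9
tcp_pos: [0.5296, 0.2591, 0.1967]
eef_rot: [-180.0, 0.0, -91.4]
contact_force: [0.1, 0.3, -1.8]
gripper_width: 0.0098
```

```bash
python3 - <<'E'
from pin import *
c=avg(5,'w5');pickle.dump(c,open("w5.pkl","wb"))
g=cv2.cvtColor(c["frame"],cv2.COLOR_RGB2GRAY)
for x in(200,220,235): print(x,g[170:212,x].tolist())
E
```

```text
[0.52947 0.25911 0.19655] [5.e-05 2.e-05 4.e-05] -91.34492656342805 [ 0.2 -0.3 -2.2]
200 [190, 206, 211, 211, 210, 198, 190, 190, 191, 190, 185, 128, 102, 108, 104, 107, 122, 131, 134, 138, 142, 141, 139, 131, 116, 110, 103, 102, 151, 182, 189, 189, 189, 189, 188, 188, 189, 189, 189, 188, 189, 188]
220 [180, 195, 201, 201, 199, 183, 176, 177, 180, 187, 184, 126, 98, 108, 116, 121, 126, 130, 134, 136, 141, 142, 139, 118, 107, 102, 97, 97, 130, 174, 185, 185, 186, 186, 187, 188, 187, 186, 187, 187, 187, 187]
235 [172, 172, 172, 173, 172, 172, 172, 172, 172, 173, 168, 126, 102, 106, 114, 118, 124, 129, 133, 136, 140, 142, 139, 118, 108, 102, 98, 96, 125, 162, 171, 172, 172, 172, 171, 172, 172, 172, 172, 172, 174, 185]
```

```bash
python3 - <<'E'
from pin import *
from scipy.optimize import least_squares
a,b,c=[pickle.load(open(f"w{i}.pkl","rb")) for i in(3,4,5)]
th=np.linspace(0,2*np.pi,361)
def rows(c,y,z,x=.572):
    P=np.c_[np.full(361,x),y+.004*np.cos(th),z+.004*np.sin(th)];q=proj(c,P);return np.array([q[:,1].min(),q[:,1].max(),q[:,0].mean()])
for nm,f in {"all":lambda p:[rows(a,*p)[0]-207.5,rows(b,*p)[0]-116.0,*(rows(c,*p)[:2]-[180.7,198.1])],
 "b,c":lambda p:[rows(b,*p)[0]-116.0,*(rows(c,*p)[:2]-[180.7,198.1])],"a,b":lambda p:[rows(a,*p)[0]-207.5,rows(b,*p)[0]-116.0]}.items():
    s=least_squares(f,[.2235,.189],x_scale=.001,diff_step=1e-4);print(nm,s.x,s.fun)
for z in(.186,.189,.192): 
    s=least_squares(lambda y:rows(c,y[0],z)[:2].sum()-378.8,[.223],diff_step=1e-4);print(z,s.x)
s0=pickle.load(open("scene0.pkl","rb"))
print(proj(s0,[[.5585,.2225,z] for z in(.186,.189,.192,.195)]).round(1).tolist())
E
```

```text
all [0.22303088 0.18862504] [-0.16663189  0.00831225 -0.11937756  0.27052354]
b,c [0.22304495 0.18835832] [ 0.0419787  -0.20088221  0.15783996]
a,b [0.22302757 0.18892896] [-7.38964445e-13 -5.40012479e-13]
0.186 [0.2235746]
0.189 [0.22291346]
0.192 [0.22225231]
[[346.7, 170.6], [346.7, 169.8], [346.7, 168.9], [346.8, 168.1]]
```

Consistent fit: the pin axis is at y ≈ 0.2230, z ≈ 0.1886, with the tip at x ≈ 0.5585. Lowering 1.3 mm and approaching.

Request:
{"api": "carry_out", "payload": {
  "commands": [0.15,0,-0.03,0,1,0.2,0.005,0,0,1,0.12,0,0,0,1,0,0,0,0,1,0,0,0,0,1]
}}

```text
time_s: 9.65
tcp_pos: [0.5484, 0.2589, 0.1951]
eef_rot: [180.0, -0.0, -91.4]
contact_force: [0.2, 0.7, -1.0]
gripper_width: 0.0096
```

Request:
{"api": "carry_out", "payload": {
  "commands": [0.03,0,0,0,1,0.03,0,0,0,1,0.03,0,0,0,1,0.03,0,0,0,1,0.03,-0.001,0,0,1,0.03,-0.001,0,0,1,0,0,0,0,1]
}}

```text
time_s: 10.35
tcp_pos: [0.5556, 0.259, 0.1953]
eef_rot: [-180.0, -0.0, -91.4]
contact_force: [0.4, 0.7, -1.7]
gripper_width: 0.0096
```

Request:
{"api": "carry_out", "payload": {
  "commands": [0.03,-0.001,0,0,1,0.03,-0.001,0,0,1,0.03,-0.001,0,0,1,0,0,0,0,1]
}}

```text
time_s: 10.75
tcp_pos: [0.5592, 0.2589, 0.1953]
eef_rot: [-180.0, -0.0, -91.4]
contact_force: [0.3, -0.1, -2.0]
gripper_width: 0.0097
```

```bash
python3 - <<'E'
from pin import *
c=avg(3,'w6');pickle.dump(c,open("w6.pkl","wb"))
g=cv2.cvtColor(c["frame"],cv2.COLOR_RGB2GRAY)
print(g[190,280:335].tolist());s=telemetry.get_state();print(s["moment"])
E
```

```text
[0.55906 0.25885 0.19532] [3.e-05 1.e-05 1.e-05] -91.36500248563478 [ 0.   0.2 -1.2]
[144, 144, 145, 145, 144, 144, 144, 144, 144, 144, 144, 144, 143, 144, 144, 144, 143, 141, 119, 114, 113, 100, 92, 90, 89, 89, 87, 88, 87, 87, 88, 88, 87, 89, 89, 89, 90, 91, 93, 93, 94, 95, 95, 96, 96, 102, 138, 200, 151, 133, 123, 122, 121, 121, 121]
[ 0.12592191  0.01356377 -0.00919811]
```

The pin reaches the board face with no force, and the face is about 5 mm past the tip, so the tip has entered the hole. I'll keep sliding gently.

Request:
{"api": "carry_out", "payload": {
  "commands": [0.04,-0.001,0,0,1,0.04,-0.001,0,0,1,0.04,-0.001,0,0,1,0.04,-0.001,0,0,1,0,0,0,0,1]
}}

```text
time_s: 11.4
tcp_pos: [0.5657, 0.2587, 0.1953]
eef_rot: [180.0, -0.0, -91.4]
contact_force: [0.5, 0.9, -0.7]
gripper_width: 0.0093
```

Request:
{"api": "carry_out", "payload": {
  "commands": [0.05,-0.001,0,0,1,0.05,-0.001,0,0,1,0.05,-0.001,0,0,1,0.05,-0.001,0,0,1,0,0,0,0,1]
}}

```text
time_s: 11.9
tcp_pos: [0.5737, 0.2585, 0.1953]
eef_rot: [180.0, -0.0, -91.4]
contact_force: [0.2, -0.1, 0.2]
gripper_width: 0.01
```

```bash
python3 - <<'E'
from pin import *
c=avg(3,'w7')
d=cap("scene");t=d["frame"][140:210,310:400,::-1]
a=cv2.resize(t,None,fx=8,fy=8,interpolation=cv2.INTER_CUBIC)
cv2.imwrite("pics/c7.png",a)
E
```

```text
[0.57349 0.25851 0.1953 ] [6.e-05 1.e-05 2.e-05] -91.3694355023486 [-0.2  0.4 -1.8]
```

View pics/c7.png

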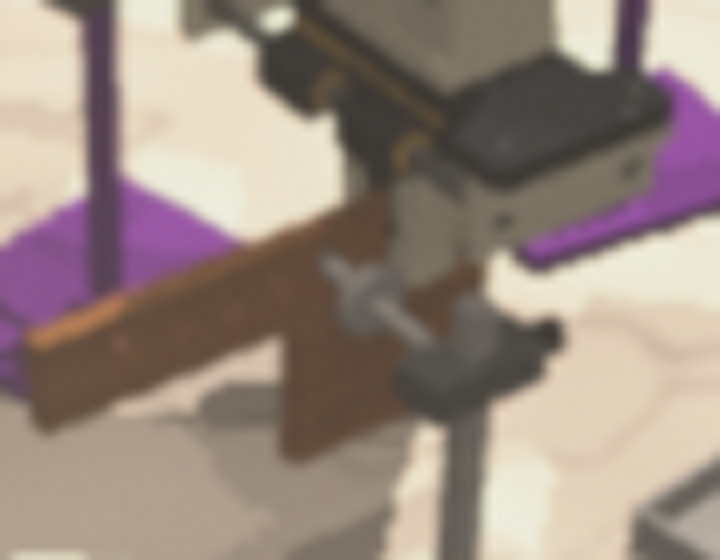

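The pin passes through the board at hole 4, right of the leg's inner edge and beside the finger. About 20 mm remains to the collar.

Request:
{"api": "carry_out", "payload": {
  "commands": [0.05,-0.001,0,0,1,0.05,-0.001,0,0,1,0.05,-0.001,0,0,1,0.05,-0.001,0,0,1,0,0,0,0,1]
}}

```text
time_s: 12.6
tcp_pos: [0.5817, 0.2584, 0.1953]
eef_rot: [180.0, -0.0, -91.4]
contact_force: [-0.9, -0.2, -0.8]
gripper_width: 0.0099
```

Request:
{"api": "carry_out", "payload": {
  "commands": [0.05,-0.001,0,0,1,0.05,-0.001,0,0,1,0.05,-0.001,0,0,1,0.03,0,0,0,1,0,0,0,0,1]
}}

```text
time_s: 13.1
tcp_pos: [0.5888, 0.2583, 0.1953]
eef_rot: [180.0, -0.0, -91.4]
contact_force: [-0.1, 0.0, -1.2]
gripper_width: 0.01
```

Request:
{"api": "carry_out", "payload": {
  "commands": [0.02,0,0,0,1,0.02,0,0,0,1,0.02,0,0,0,1]
}}

```text
time_s: 13.4
tcp_pos: [0.5911, 0.2583, 0.1954]
eef_rot: [-180.0, 0.0, -91.4]
contact_force: [-0.1, -0.3, -0.1]
gripper_width: 0.0099
```

Request:
{"api": "carry_out", "payload": {
  "commands": [0.02,0,0,0,1,0.02,0,0,0,1]
}}

```text
time_s: 13.6
tcp_pos: [0.5927, 0.2583, 0.1954]
eef_rot: [-180.0, 0.0, -91.4]
contact_force: [-0.1, 0.2, -0.3]
gripper_width: 0.0095
```

Request:
{"api": "carry_out", "payload": {
  "commands": [0.01,0,0,0,1,0.01,0,0,0,1]
}}

```text
time_s: 13.8
tcp_pos: [0.5935, 0.2583, 0.1954]
eef_rot: [-180.0, 0.0, -91.4]
contact_force: [0.2, 0.1, -1.6]
gripper_width: 0.0101
```

Request:
{"api": "carry_out", "payload": {
  "commands": [0.01,0,0,0,1,0.01,0,0,0,1]
}}

```text
time_s: 14.0
tcp_pos: [0.5943, 0.2583, 0.1954]
eef_rot: [-180.0, 0.0, -91.4]
contact_force: [-0.2, -0.4, -1.9]
gripper_width: 0.0097
```

Request:
{"api": "carry_out", "payload": {
  "commands": [0.01,0,0,0,1,0.01,0,0,0,1,0,0,0,0,1]
}}

```text
time_s: 14.3
tcp_pos: [0.5949, 0.2582, 0.1953]
eef_rot: [180.0, -0.0, -91.4]
contact_force: [-1.4, -0.3, -1.1]
gripper_width: 0.0095
```

Request:
{"api": "carry_out", "payload": {
  "commands": [0.01,0,0,0,1,0.01,0,0,0,1,0,0,0,0,1]
}}

```text
time_s: 14.6
tcp_pos: [0.5952, 0.2582, 0.1952]
eef_rot: [179.9, -0.0, -91.4]
contact_force: [-5.5, 0.3, 1.2]
gripper_width: 0.0096
```

Request:
{"api": "carry_out", "payload": {
  "commands": [0.01,0,0,0,1,0.01,0,0,0,1,0,0,0,0,1]
}}

```text
time_s: 14.9
tcp_pos: [0.5953, 0.2582, 0.1951]
eef_rot: [179.9, -0.0, -91.4]
contact_force: [-7.8, 0.8, 2.3]
gripper_width: 0.0097
```

The collar is felt at x ≈ 0.595 (-7.8 N). Relaxing a little, then lowering until the hole rests on the pin.

Request:
{"api": "carry_out", "payload": {
  "commands": [-0.025,0,0,0,1,0,0,-0.012,0,1,0,0,-0.012,0,1,0,0,0,0,1]
}}

```text
time_s: 15.3
tcp_pos: [0.5952, 0.2582, 0.1945]
eef_rot: [180.0, -0.0, -91.4]
contact_force: [-5.9, 0.1, 2.9]
gripper_width: 0.01
```

Request:
{"api": "carry_out", "payload": {
  "commands": [0,0,-0.012,0,1,0,0,-0.012,0,1,0,0,0,0,1]
}}

```text
time_s: 15.6
tcp_pos: [0.5952, 0.2581, 0.1936]
eef_rot: [180.0, -0.0, -91.4]
contact_force: [-5.2, 1.2, 2.8]
gripper_width: 0.01
```

Request:
{"api": "carry_out", "payload": {
  "commands": [-0.015,0,0,0,1,0,0,-0.012,0,1,0,0,0,0,1]
}}

```text
time_s: 15.9
tcp_pos: [0.5951, 0.2582, 0.1929]
eef_rot: [180.0, -0.0, -91.4]
contact_force: [-4.0, -0.5, -0.0]
gripper_width: 0.0097
```

Request:
{"api": "carry_out", "payload": {
  "commands": [0,0,-0.012,0,1,0,0,0,0,1]
}}

```text
time_s: 16.1
tcp_pos: [0.5951, 0.2582, 0.1924]
eef_rot: [180.0, -0.0, -91.4]
contact_force: [-4.0, -0.8, 0.3]
gripper_width: 0.0099
```

Request:
{"api": "carry_out", "payload": {
  "commands": [0,0,-0.01,0,1,0,0,0,0,1]
}}

```text
time_s: 16.3
tcp_pos: [0.5951, 0.2582, 0.1922]
eef_rot: [-180.0, -0.0, -91.4]
contact_force: [-3.4, -1.0, 1.8]
gripper_width: 0.0095
```

Request:
{"api": "carry_out", "payload": {
  "commands": [0,0,-0.01,0,1,0,0,0,0,1]
}}

```text
time_s: 16.5
tcp_pos: [0.5951, 0.2582, 0.192]
eef_rot: [-180.0, 0.0, -91.4]
contact_force: [-4.6, -1.2, 4.6]
gripper_width: 0.0093
```

Request:
{"api": "carry_out", "payload": {
  "commands": [0,0,-0.01,0,1,0,0,0,0,1]
}}

```text
time_s: 16.7
tcp_pos: [0.5951, 0.2583, 0.1918]
eef_rot: [-180.0, -0.0, -91.3]
contact_force: [-5.9, -0.2, 5.8]
gripper_width: 0.0098
```

Request:
{"api": "carry_out", "payload": {
  "commands": [-0.01,0,0.006,0,1,0,0,0,0,1,0,0,0,0,1,0,0,0,0,1],
  "grip_force": 5
}}

```text
time_s: 17.1
tcp_pos: [0.595, 0.2583, 0.1917]
eef_rot: [-180.0, 0.0, -91.4]
contact_force: [-0.7, -1.0, 2.9]
gripper_width: 0.0099
```

Request:
{"api": "carry_out", "payload": {
  "commands": [0,0,0,0,0.75,0,0,0,0,0.65,0,0,0,0,0.55,0,0,0,0,0.45,0,0,0,0,0.4,0,0,0,0,0.4,0,0,0,0,0.4]
}}

```text
time_s: 17.8
tcp_pos: [0.5947, 0.2583, 0.1915]
eef_rot: [-180.0, 0.0, -91.4]
contact_force: [-0.5, -0.0, -0.2]
gripper_width: 0.0264
```

```bash
python3 - <<'E'
from pin import *
c=avg(2,'w8');d=cap("scene")
a=cv2.resize(d["frame"][140:210,310:400,::-1],None,fx=5,fy=5,interpolation=cv2.INTER_CUBIC)
b=c["frame"][50:400,150:490,::-1]
cv2.imwrite("pics/c8.png",np.hstack([a,b]))
E
```

```text
[0.59464 0.25828 0.19152] [0.e+00 1.e-05 1.e-05] -91.36028460474682 [-0.3 -0.7  0.6]
```

View pics/c8.png

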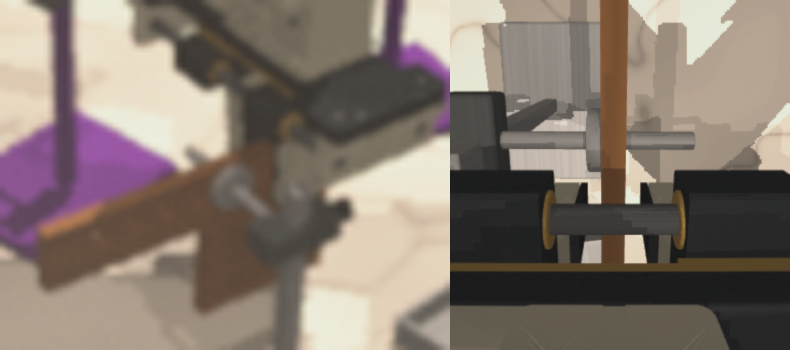

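The wrist view shows the board's face flat on the collar (crop columns 587–627), the pin sticking out in front, and both fingers clear. Rising straight up.

Request:
{"api": "carry_out", "payload": {
  "commands": [0,0,0.1,0,0.4,0,0,0.2,0,0.4,0,0,0.4,0,0.4,0,0,0.6,0,0.4,0,0,0.7,0,0.4,0,0,0.6,0,0.4,0,0,0.2,0,0.4]
}}

```text
time_s: 18.65
tcp_pos: [0.5957, 0.2587, 0.3076]
eef_rot: [-179.7, 0.2, -91.3]
contact_force: [0.6, 0.0, 0.1]
gripper_width: 0.0262
```

Request:
{"api": "carry_out", "payload": {
  "commands": [-0.5,0,0,0,0.4,-0.8,0,0,0,0.4,-0.8,0,0,0,0.4,-0.5,0,0,0,0.4,0,0,0,0,0.4,0,0,0,0,0.4]
}}

```text
time_s: 19.25
tcp_pos: [0.4905, 0.2584, 0.304]
eef_rot: [-180.0, 0.0, -91.3]
contact_force: [0.4, -0.7, 0.5]
gripper_width: 0.0262
```

```bash
python3 - <<'E'
from pin import *
c=avg(2,'w9');d=cap("scene");pickle.dump(d,open("s9.pkl","wb"))
a=cv2.resize(d["frame"][130:210,300:400,::-1],None,fx=5,fy=5,interpolation=cv2.INTER_CUBIC)
b=c["frame"][:,:,::-1];b=cv2.resize(b,(300,188))
e=cv2.resize(d["frame"][180:320,120:400,::-1],(300,150));
cv2.imwrite("pics/c9.png",np.hstack([a,np.vstack([b,e,np.zeros((62,300,3),np.uint8)])]))
E
```

```text
[0.49102 0.2584  0.30357] [1.0e-04 3.0e-05 1.3e-04] -91.35368312281099 [0.6 0.2 0.2]
```

View pics/c9.png

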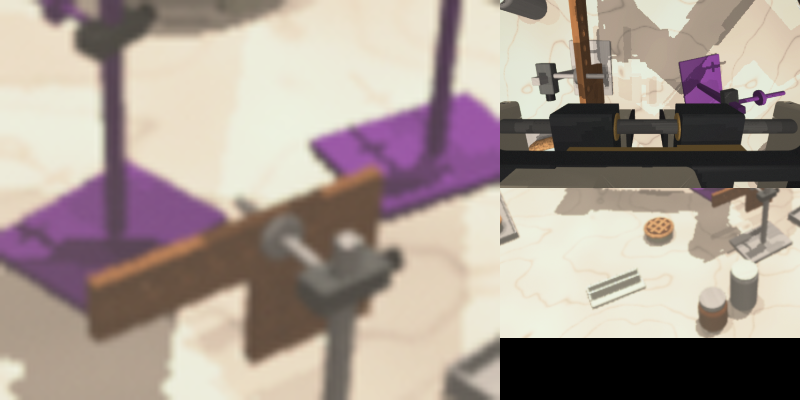

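```bash
python3 - <<'E'
from pin import *
d=pickle.load(open("s9.pkl","rb"));e=cap("scene")
print("motion",np.abs(d["frame"][130:210,300:400].astype(int)-e["frame"][130:210,300:400]).mean())
a=np.radians(-1.4);X=np.array([np.cos(a),np.sin(a),0]);Y=np.array([-np.sin(a),np.cos(a),0]);Z=np.array([0,0,1]);o=np.array([.5935,.2225,.1886])
for t in(-4,-2,0,2,4):
    r_=np.radians(t);P=[]
    for y,z in((-.1,.02),(.1,.02),(-.1,-.02),(.01,-.086)):
        y-=.024;z-=.0055;P.append(o+X*.005+Y*(y*np.cos(r_)-z*np.sin(r_))+Z*(y*np.sin(r_)+z*np.cos(r_)))
    print(t,proj(d,P).round(1).tolist())
E
```

```text
motion 0.481375
-4 [[318.9, 185.1], [376.2, 165.1], [318.4, 196.8], [348.5, 202.9]]
-2 [[318.7, 186.4], [376.2, 164.4], [318.6, 197.9], [349.4, 202.7]]
0 [[318.5, 187.7], [376.2, 163.7], [318.9, 199.0], [350.2, 202.4]]
2 [[318.4, 189.0], [376.1, 163.0], [319.3, 200.0], [351.1, 202.1]]
4 [[318.4, 190.3], [376.0, 162.3], [319.6, 201.1], [351.9, 201.8]]
```

The board is level within about 1–2° and is not moving. Handing in.

```bash
python3 -c "
from h import *
print(r.close_job(), telemetry.get_state()['time_s'])"
```

```text
the job is handed in; nothing more can be done
the job is handed in; nothing more can be done
```

The board hangs on the steel stand's pin by the hole at y = +24 mm, the one nearest its centre of mass. I handed the job in at about 19.5 s.

- **Lift and insertion:** I gripped the rail at y ≈ 60 mm, clear of the collar, and lifted it straight out of the rack. The pin went into the hole with no force beyond sensor noise. The slide stayed that way until contact with the collar, where the force reached about 8 N. I then lowered the board until the pin carried it (about 6 N) and released it with a small opening.
- **Last checks:**
  - The wrist view, taken just after opening, showed the board flat against the collar.
  - The last scene view shows it level within about 1–2°. Two scene frames taken shortly apart showed only noise-level change.
  - The gripper is clear by over 100 mm.
  - The tart, jar and tin look untouched in the last scene view, but I didn't measure their positions again.
- **Disagreements:**
  - The collar was felt about 1 mm beyond where I expected it.
  - The pin took the weight about 2 mm lower than I had estimated from the pictures.
  - The top and scene cameras put the tip 4 mm farther along x than the wrist camera did. I used the wrist value and then felt for the collar.

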